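# Unlatch and open the gate of the tube rack bay

### The arm

A 7-joint arm with a two-finger parallel gripper is mounted at the origin on the work surface. World frame = base frame: x ahead of the robot, y to its left, z up, the work surface at z = 0. Lengths are in m, angles in rad, forces in N, time in s.
With the tool pointing down it reaches from about 0.425 to 0.875 m from the base axis. Payload 4.7 kg.
Tool frame: the origin (TCP) lies between the finger pads, 19 mm behind the fingertips; this is the grasp point; z points along the fingers, y is the line along which they close (so a half turn about z gives the same grasp; the last joint's range is limited). The gripper opens to 87 mm and grips with 3 to 60 N. Pads are 19 mm wide; open, the fingers measure 117 mm over their backs; the gripper's body (75 mm by 190 mm) begins 51 mm behind the grasp point.
Start: joints at [1.304, 0.321, -0.07, 1.45, 0.023, 1.371, -0.057], TCP at [0.18, -0.625, 0.241] pointing down, gripper open.
Joint ranges: [-2.86, 2.86], [-0.3, 2.09], [-1.38, 1.24], [0.06, 2.45], [-1.56, 4.7], [0.09, 2.05], [-2.69, 2.69]. Speed limits (rad/s): [2.57, 2.57, 3.14, 3.14, 3.14, 3.14, 3.14].

### API

Orientations are given as a rotation vector (axis times angle).
In Python, from bench import ctrl, get_image, job gives the robot as it stands.
- The arm moves only by the shell command python3 -m crank 'ROWS' [FORCE]. ROWS is JSON, a list that holds one entry, the list of rows, each a list of 5 numbers: the shift along the tool's x, y, z in mm, then the turn about the tool's z in rad, then the closure, from -1 (fully open) to 1 (shut), so that 0 is half open. A call has 1 to 10 rows; each row shifts and turns the commanded pose from where the row before left it, along the tool's axes as they then stand; what a row does not reach is not made up. A row lasts 1/12 s, in which the tool goes at most 41.7 mm and 7.16 degrees, less where a joint would pass 70% of its speed; a pose out of reach is approached as far as the arm can. A call with a gripper value outside its range is refused whole. The fingers move at their own pace and stop on an object; FORCE is the grip in N (left out, the last holds). Time passes only in rows, so rows that do not move let the fingers close. It gives the time, the measured TCP pose, the force, the opening and the grip force at its end, in the units of the state.
- ctrl.get_state(): the state, without advancing time (a new reading comes with each control period).
- get_image(name): name is "side" or "top" or "wrist"; returns a dict with "pixels" (420x560x3 uint8, red, green, blue), "fx", "fy", "cx", "cy" (pixels), "T" (4x4, takes a point from camera to world coordinates); the wrist camera has in their place "T_tool_cam" (4x4, takes a point from camera to tool coordinates, whose origin is the TCP and whose axes are the flange's). Camera axes: x right, y down, z forward; pixel columns grow to the right and rows downward; lengths in m; the calibration is good to about 2 mm. The wrist camera is an equidistant fisheye: a pixel r from the principal point sees the ray r / f radians off the axis. A picture is of the moment at which its call begins: read the wrist's pose just before it. There is no depth.
- job.close_job(): hands the job in; it is judged then, once.
The state is a dict: "time": time; "joint_positions": joint angles; "qd": joint speeds; "joint_torque": joint torques, N m; "position": TCP position; "tool_rot": TCP orientation; "ft_force": force on the tool from outside, world axes, zero at the start; "torque": the same for the moment, N m; "grip_width": opening from 0.0 (shut) to 1.0 (fully open); "grip_force": force on a finger pad.
Only numpy, scipy, OpenCV 4.12 (cv2) and the standard library are available. Lean on these libraries where they do the work, as an engineer would, in place of code of your own. Each camera call takes 0.05 s, during which the arm holds its last target. There are 200 camera calls.

### The job

Open the gate of the wire tube-rack bay so that racks can be taken out: lift the gravity latch bar by its upright pin out of its catch, feeling gently for room so that the bar is never forced against the catch, and swing the gate out unhurriedly, without flinging it, until it stands about square to the opening. Let the bar down to its level rest, let go, and leave everything else on the table where it is.

Things in the scene. Friction and masses are not known exactly. Their poses are not given: they have to be found in the camera images.
- bay: Rack bay: fixed pen of steel wire 236 mm wide, 200 mm deep, fence 95 mm high, open at the top, with a gate across the front. Origin on the table in the middle of the gate opening; its -x axis points out of the opening to the robot's side, +y to the hinge post, -y to the catch post. It stands turned by up to 0.25 rad.
- hinge (a point): Point on the gate's vertical hinge axis, 100 mm above the table, 100 mm to the +y side of the bay's origin.
- gate (a joint): Gate angle: 0 closed, grows as the free end swings out towards the robot (clockwise from above); hard stop at 2.0. The gate is an aluminium frame with a clear panel, 8 mm thick, 177 mm long, its top 110 mm above the table. Hinge friction (0.08 N m) keeps it where it is left.
- latch_bar: Latch bar: steel, 190 mm long, 14 mm high, 10 mm thick, level along the gate's front face, underside 95 mm above the table. Origin at its pivot on the gate, 40 mm from the hinge axis along the gate, 12 mm in front of the gate's middle plane, 102 mm high; its -y axis points along the bar to the free tip 175 mm away. About 0.5 kg; it falls by its own weight to a rest on the gate.
- pin (a point): Lift pin: upright dark round steel pin, 14 mm in diameter, 41 mm tall on top of the bar (109 to 150 mm above the table), 105 mm from the bar's pivot, 145 mm from the hinge. The point is on its axis, 13 mm below its top, a good height for the TCP. It is free to be pinched from straight above, fingers closing across the gate. Lifting it takes 5 to 10 N.
- latch (a joint): Angle of the bar about its pivot: 0 level at rest, grows as the tip is lifted. The pin rises by 105 mm x this angle (tipping by it), the part of the bar in the catch by 160 mm x this angle.
- catch_post (a point): Top front edge of the fixed catch post, 18 mm wide, 152 mm high, 100 mm to the -y side of the bay's origin. The catch is clamped on its front face.
- bar_in_catch (a point): Middle of the bar where it lies in the catch, 160 mm from its pivot; moves with the bar. The catch is a rigid steel C bracket open to the front, 10 mm wide: a horn in front of the bar, a roof above. Its clamped height varies, unmeasured: raised 3 to 30 mm here (2 to 20 at the pin) the bar clears the horn; 3 to 4 mm more (2 at the pin) and it meets the roof. Keep its push there under 8 N.
- rack_a: Bystander: white tube rack inside the bay, 120 x 24 x 58 mm with capped tubes up to 77 mm. Origin at the centre of its underside.
- rack_b: Bystander: second white tube rack inside the bay, the same size. Origin at the centre of its underside.
- rack_c: Bystander: white tube rack standing out on the table to the robot's right. Origin at the centre of its underside.
- beaker: Bystander: open yellow plastic beaker, 72 mm across, 85 mm high, beside the bay. Origin at the centre of its underside.
- bottle: Bystander: white reagent bottle, 60 mm across, 120 mm high, beside the bay. Origin at the centre of its underside.
- jar: Bystander: clear jar with white cap, 56 mm across, 70 mm high, beside the bay. Origin at the centre of its underside.
- tip_box: Bystander: open grey divided box, 120 x 85 x 50 mm, on the table to the robot's left. Origin at the centre of its underside.

How it is judged:
On the way, in this order (a step that is already met when the one before it is completed fails the run):
1. the latch bar is lifted while the gate is still closed (value of joint latch above 0.015 rad and value of joint gate below 0.06 rad), for 0.1 s.
2. the gate is swung out with the bar lifted clear of the catch (value of joint gate above 0.3 rad), for 0.1 s.
At the end, for the whole second after the job is handed in: The gate stands open at 1.30 to 1.84 rad (about 75 to 105 degrees) and still (under 0.05 rad/s), and the latch bar is down on its rest (below 0.02 rad) (value of joint gate between 1.3 and 1.84 rad and value of joint latch below 0.02 rad and velocity of joint gate between -0.05 and 0.05 rad/s); the robot touches nothing.
It fails at once if the latch bar is forced against the bay's catch (more than 8 N) (contact force between latch_bar and bay above 8 N).
It fails at once if the gate is flung (faster than 1.5 rad/s) (velocity of joint gate above 1.5 rad/s).
It fails at once if a bystander is moved more than 20 mm (distance of any of rack_a, rack_b, rack_c, beaker, bottle, jar, tip_box from where it was at the start of the episode above 0.02 m).
It also fails if it takes over 72 s, if anything falls off the work surface, if the arm or the gripper's body presses on something with over 40 N, if the wrist force passes 120 N, or if a joint passes its speed limit or range.

## Working session

There is one attempt and no reset: what is moved stays moved. The work goes in short steps, Python scripts to look and compute and a shell command to move; the robot and the scene stay as the last step left them, time stands still between calls to the robot, and variables do not carry over. Pictures are saved under pics/ and viewed, at most 10 in all, crops included, and the job is handed in when it is done.

```bash
mkdir -p pics; ls
python3 - <<'E'
from bench import ctrl,get_image
import cv2,numpy as np
s=ctrl.get_state();print({k:np.round(v,3).tolist() for k,v in s.items()})
for n in("top","side"):
    d=get_image(n);cv2.imwrite(f"pics/{n}0.png",d["pixels"][:,:,::-1]);print(n,d["fx"],d["fy"],d["cx"],d["cy"],np.round(d["T"],4).tolist())
E
```

```text
pics
{'time': 0.0, 'joint_positions': [1.304, 0.322, -0.07, 1.452, 0.023, 1.371, -0.057], 'qd': [0.001, -0.002, 0.002, 0.001, 0.001, 0.0, -0.002], 'joint_torque': [0.001, -49.128, -0.403, -31.252, -0.064, 0.044, 0.0], 'position': [0.18, -0.624, 0.24], 'tool_rot': [-3.109, -0.439, 0.001], 'ft_force': [-0.315, -0.188, 0.14], 'torque': [-0.014, -0.009, -0.007], 'grip_force': 0.0, 'grip_width': 1.001}
top 400.39403622759806 400.39403622759806 279.865407639053 214.17333774030755 [[-0.0406, -0.9777, 0.2062, 0.2917], [-0.9992, 0.0387, -0.0134, -0.0318], [0.0051, -0.2065, -0.9784, 1.5933], [0.0, 0.0, 0.0, 1.0]]
side 490.5069349756883 490.5069349756883 272.2095774550427 216.84359228391702 [[0.9964, -0.0469, 0.071, 0.4785], [-0.0832, -0.7103, 0.6989, -1.0426], [0.0176, -0.7023, -0.7117, 1.1575], [0.0, 0.0, 0.0, 1.0]]
```

View pics/top0.png

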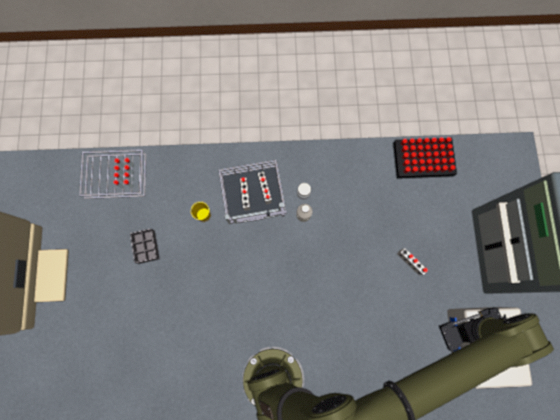

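View pics/side0.png

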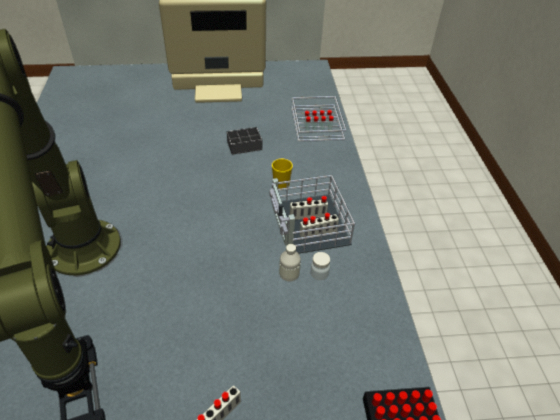

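The top view shows the bay at about (253,190) with its front edge running from (228,220), the hinge side, to (285,207), the catch side. The side view shows the same front at about (280,205). I'll enlarge both.

Run:
```python
import cv2,numpy as np
a=cv2.imread("pics/top0.png")[150:235,210:320];b=cv2.imread("pics/side0.png")[165:285,260:360]
a=cv2.resize(a,None,fx=4,fy=4,interpolation=cv2.INTER_CUBIC);b=cv2.resize(b,None,fx=3.5,fy=3.5,interpolation=cv2.INTER_CUBIC)
c=np.zeros((max(len(a),len(b)),a.shape[1]+b.shape[1],3),np.uint8);c[:len(a),:a.shape[1]]=a;c[:len(b),a.shape[1]:]=b
cv2.imwrite("pics/z0.png",c);print(c.shape)
```

```text
(420, 790, 3)
```

View pics/z0.png

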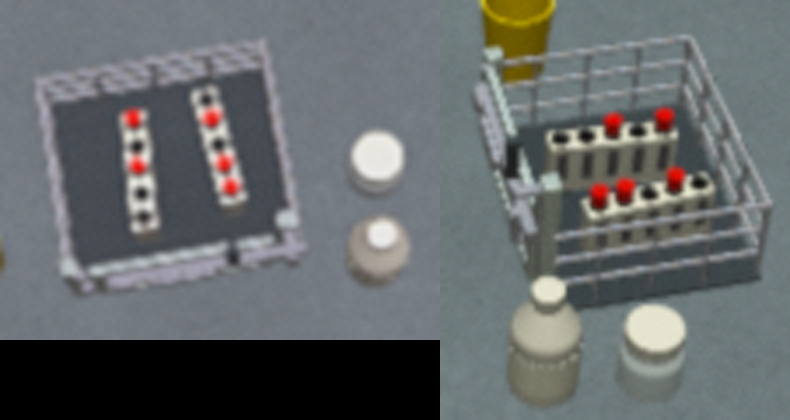

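The crop shows the pin as a dark spot at top (268.2,213.2) and side (280.9,209.3). The catch post top is at top (281.7,205) and side (291.4,217.3), and the hinge post top at top (227.5,216.7) and side (275,180.7). I'll refine the pin with a dark mask, then triangulate.

```bash
cat > h.py <<'E'
import numpy as np
from scipy.spatial.transform import Rotation as R
def ray(d,u,v):
    r=d["T"][:3,:3]@np.array([(u-d["cx"])/d["fx"],(v-d["cy"])/d["fy"],1]);return d["T"][:3,3],r/np.linalg.norm(r)
def tri(rs):
    A=sum(np.eye(3)-np.outer(r,r) for o,r in rs);b=sum((np.eye(3)-np.outer(r,r))@o for o,r in rs)
    p=np.linalg.solve(A,b);return p,[np.linalg.norm(np.cross(p-o,r)) for o,r in rs]
def onz(d,u,v,z):
    o,r=ray(d,u,v);return o+r*(z-o[2])/r[2]
E
python3 - <<'E'
from bench import get_image
from h import *
import cv2
t,s=get_image("top"),get_image("side")
t["T"]=np.array(t["T"]);s["T"]=np.array(s["T"])
def dark(d,u,v,w,th):
    u0,v0=int(u)-w,int(v)-w;g=d["pixels"][v0:v0+2*w+1,u0:u0+2*w+1].max(2)
    ys,xs=np.where(g<th);return xs.mean()+u0,ys.mean()+v0,len(xs)
pt=dark(t,268,213,4,70);ps=dark(s,281,209,6,60);print(pt,ps)
for n,a,b in(("pin",pt,ps),("catch",(281.7,205),(291.4,217.3)),("hinge",(227.5,216.7),(275.1,180.7))):
    p,e=tri([ray(t,*a[:2]),ray(s,*b[:2])]);print(n,p.round(4),np.round(e,4),"top@z",onz(t,*a[:2],.137 if n=="pin" else .152).round(4))
E
```

```text
(np.float64(267.6), np.float64(213.8), 5) (np.float64(279.96875), np.float64(210.6875), 32)
pin [ 0.6054 -0.0059  0.1262] [0.0013 0.0013] top@z [ 0.6018 -0.0062  0.137 ]
catch [ 0.6321 -0.0596  0.1504] [0.0019 0.0019] top@z [ 0.6297 -0.0597  0.152 ]
hinge [0.6038 0.146  0.1124] [0.0019 0.0019] top@z [0.5935 0.141  0.152 ]
```

```bash
python3 -m crank '[[[27,-24,-1.5,0,-1],[27,-24,-1.5,0,-1],[27,-24,-1.5,0,-1],[27,-24,-1.5,0,-1],[27,-24,-1.5,0,-1],[27,-24,-1.5,0,-1],[27,-24,-1.5,0,-1],[27,-24,-1.5,0,-1],[27,-24,-1.5,0,-1],[27,-24,-1.5,0,-1]]]' 20
python3 -m crank '[[[27,-24,-1.5,0,-1],[27,-24,-1.5,0,-1],[27,-24,-1.5,0,-1],[27,-24,-1.5,0,-1],[27,-24,-1.5,0,-1],[27,-24,-1.5,0,-1],[27,-24,-1.5,0,-1],[27,-24,-1.5,0,-1],[27,-24,-1.5,0,-1],[27,-24,-1.5,0,-1]]]'
python3 -m crank '[[[0,0,0,-0.12,-1],[0,0,0,-0.12,-1],[0,0,0,-0.12,-1],[0,0,0,-0.12,-1],[0,0,0,-0.12,-1],[0,0,0,-0.12,-1],[0,0,0,-0.12,-1],[0,0,0,-0.12,-1],[0,0,0,-0.12,-1],[0,0,0,-0.12,-1]]]'
python3 -m crank '[[[0,0,0,-0.12,-1],[0,0,0,-0.12,-1],[0,0,0,0,-1],[0,0,0,0,-1]]]'
python3 - <<'E'
from bench import ctrl,get_image
from h import *
import cv2
s=ctrl.get_state();M=R.from_rotvec(s["tool_rot"]).as_matrix();print(s["time"],np.round(s["position"],4),M.round(3).tolist(),np.round(s["joint_positions"],2))
d=get_image("wrist");cv2.imwrite("pics/w1.png",d["pixels"][:,:,::-1]);print({k:np.round(v,4).tolist() for k,v in d.items() if k!="pixels"})
E
```

```text
time: 1.03
position: [0.3736, -0.3175, 0.2564]
tool_rot: [3.11, 0.439, -0.0]
ft_force: [1.2, -0.2, 0.2]
grip_width: 0.999
grip_force: 0.0
time: 1.87
position: [0.5665, -0.0123, 0.2714]
tool_rot: [3.11, 0.439, 0.0]
ft_force: [1.2, -1.1, 0.5]
grip_width: 1.0
grip_force: 0.0
time: 2.7
position: [0.5658, -0.0138, 0.271]
tool_rot: [-2.313, -2.126, 0.001]
ft_force: [0.7, -0.1, -0.0]
grip_width: 1.001
grip_force: 0.0
time: 3.03
position: [0.5658, -0.0138, 0.2711]
tool_rot: [-2.053, -2.378, 0.0]
ft_force: [-0.5, -0.3, 0.1]
grip_width: 0.998
grip_force: 0.0
3.0333 [ 0.5658 -0.0138  0.2711] [[-0.146, 0.989, -0.0], [0.989, 0.146, -0.0], [0.0, -0.0, -1.0]] [ 0.7   0.21 -0.83  1.6   0.15  1.41  0.01]
{'fx': 325.1923, 'fy': 325.1923, 'cx': 277.3646, 'cy': 211.9534, 'T_tool_cam': [[-0.0006, -0.9562, -0.2926, 0.0798], [1.0, -0.0009, 0.0006, 0.0006], [-0.0008, -0.2926, 0.9562, -0.1428], [0.0, 0.0, 0.0, 1.0]]}
```

View pics/w1.png

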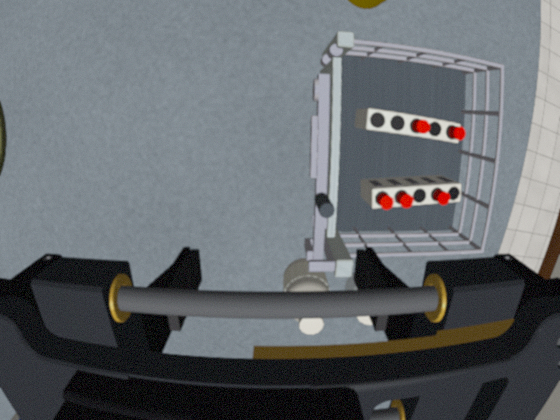

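The wrist view shows the pin with its top at about (322,201) and its base at (327,213). The catch post top is at (344,268) and the hinge post top at (344,40).

```bash
cat >> h.py <<'E'
def wray(d,s,u,v):
    x,y=(u-d["cx"])/d["fx"],(v-d["cy"])/d["fy"];th=np.hypot(x,y)
    c=np.array([x/th*np.sin(th),y/th*np.sin(th),np.cos(th)])
    M=R.from_rotvec(s["tool_rot"]).as_matrix();T=np.array(d["T_tool_cam"])
    return np.array(s["position"])+M@T[:3,3],M@T[:3,:3]@c
def wz(d,s,u,v,z):
    o,r=wray(d,s,u,v);return o+r*(z-o[2])/r[2]
E
python3 - <<'E'
from bench import ctrl,get_image
from h import *
import cv2
s=ctrl.get_state();d=get_image("wrist")
g=d["pixels"][188:222,310:338].max(2);m=(g<75).astype(np.uint8)
n,l,st,ce=cv2.connectedComponentsWithStats(m);print(st,(ce+[310,188]).round(1))
k=1+st[1:,4].argmax();ys,xs=np.where(l==k)
for y in range(ys.min(),ys.max()+1):print(y+188,xs[ys==y].min()+310,xs[ys==y].max()+310)
for n,u,v,z in(("pintop",322,201,.150),("pinbase",327,211,.112),("catch",344,268,.152),("hinge",344,40,.15),("hinge",344,40,.112)):print(n,wz(d,s,u,v,z).round(4))
E
```

```text
[[  0   0  28  34 809]
 [  5   6  15  15 143]] [[323.9 205.4]
 [321.  199.7]]
194 318 324
195 316 326
196 315 327
197 315 327
198 315 327
199 315 327
200 315 328
201 315 328
202 315 329
203 316 329
204 316 322
205 317 321
206 318 320
207 318 320
208 319 319
pintop [6.027e-01 4.000e-04 1.500e-01]
pinbase [ 0.6163 -0.0182  0.112 ]
catch [ 0.6346 -0.0582  0.152 ]
hinge [0.5989 0.1366 0.15  ]
hinge [0.6052 0.1469 0.112 ]
```

Run:
```python
from bench import ctrl,get_image
from h import *
import cv2
s=ctrl.get_state();d=get_image("wrist");t=get_image("top");t["T"]=np.array(t["T"])
c=d["pixels"][25:285,285:365,::-1]
a=cv2.resize(c[150:260],None,fx=5,fy=5,interpolation=cv2.INTER_CUBIC);b=cv2.resize(c[:110],None,fx=5,fy=5,interpolation=cv2.INTER_CUBIC)
cv2.imwrite("pics/w2.png",np.hstack([a,b]))
for n,u,v,z in(("pintop",327,211,.150),("pinbase",321,198,.112)):print(n,wz(d,s,u,v,z).round(4))
for n,a,b in(("pin",(326,209),(267.9,213.5)),("catch",(344,268),(281.7,205)),("hinge",(344,40),(227.5,216.7))):
    p,e=tri([wray(d,s,*a),ray(t,*b)]);print(n,p.round(4),np.round(e,4))
```

```text
pintop [ 0.6086 -0.0076  0.15  ]
pinbase [ 0.6081 -0.0061  0.112 ]
pin [ 0.6053 -0.0076  0.1427] [0.0036 0.0036]
catch [ 0.6328 -0.0594  0.1496] [0.0025 0.0025]
hinge [0.6033 0.1462 0.1129] [0.0017 0.0017]
```

View pics/w2.png

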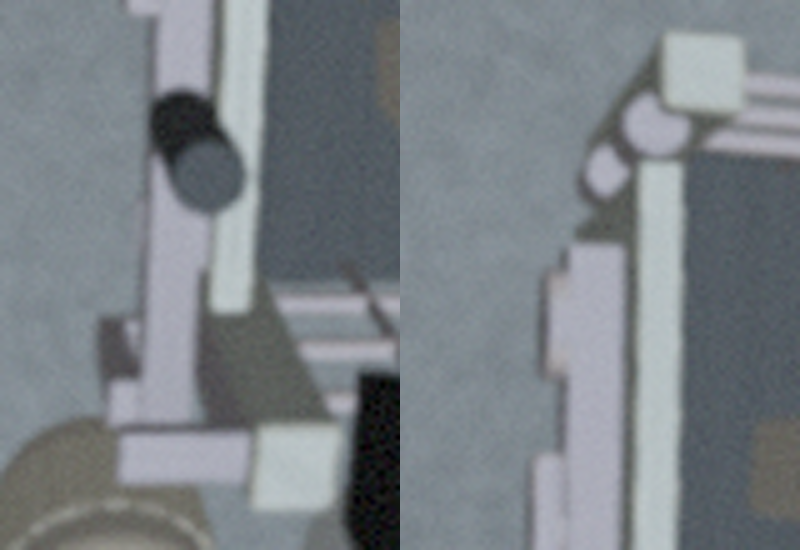

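The zoom shows the pin's top disc at about (326.8,209.6) and its base at (322,199). The hinge barrel top is at (336.4,49.4). The gate's top edge runs from (337,58) to (331.4,234).

Run:
```python
from bench import ctrl,get_image
from h import *
s=ctrl.get_state();d=get_image("wrist")
P={}
for n,u,v,z in(("pintop",326.8,209.6,.150),("pinbase",322.2,199,.109),("hinge",336.4,49.4,.112),("g1",337,58,.11),("g2",331.4,234,.11),("catchpost",344,268,.152),("b1",319,76,.109),("b2",317.5,230,.109)):
    P[n]=wz(d,s,u,v,z);print(n,P[n].round(4))
for a,b in(("g1","g2"),("b1","b2"),("hinge","pintop")):
    w=P[b]-P[a];print(a,b,np.hypot(*w[:2]),"yaw",np.arctan2(w[0],-w[1]))
M=R.from_rotvec(s["tool_rot"]).as_matrix()
p=(P["pintop"]*.75+P["pinbase"]*.25);p[2]=.137
print("move tool mm",1e3*M.T@(p-s["position"]))
```

```text
pintop [ 0.6083 -0.0064  0.15  ]
pinbase [ 0.6101 -0.0076  0.109 ]
hinge [0.5993 0.1363 0.112 ]
g1 [0.6013 0.1286 0.11  ]
g2 [ 0.6261 -0.0418  0.11  ]
catchpost [ 0.6348 -0.058   0.152 ]
b1 [0.5874 0.1083 0.109 ]
b2 [ 0.6114 -0.0399  0.109 ]
g1 g2 0.17214079785265354 yaw 0.14425649372669785
b1 b2 0.1501123265107343 yaw 0.1602892644286723
hinge pintop 0.14300003385888546 yaw 0.06310503884142292
move tool mm [  0.68575891  43.38988182 134.20795206]
```

The pin is at about (0.608,-0.007) and the yaw is 0.146, which agrees with the gate lines and with the 145 mm from hinge to pin. I'll move over the pin and descend.

```bash
python3 -m crank '[[[0.7,21.5,20,0,-1],[0,21.5,20,0,-1],[0,0,20,0,-1],[0,0,20,0,-1],[0,0,20,0,-1],[0,0,15,0,-1],[0,0,10,0,-1],[0,0,9,0,-1],[0,0,0,0,-1]]]' 20
python3 - <<'E'
from bench import ctrl,get_image
import cv2
print(ctrl.get_state()["position"])
cv2.imwrite("pics/w3.png",get_image("wrist")["pixels"][:,:,::-1])
E
```

```text
time: 4.03
position: [0.6074, -0.0067, 0.1356]
tool_rot: [-2.048, -2.38, 0.003]
ft_force: [0.3, -0.0, 0.5]
grip_width: 1.001
grip_force: 0.0
[ 0.60743009 -0.00673233  0.13559048]
```

View pics/w3.png

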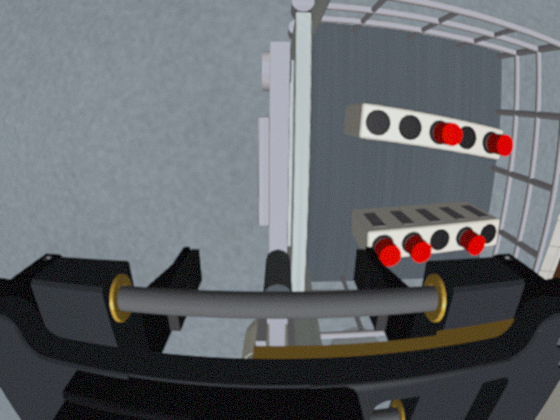

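The pin, at (277,265), is centred between the fingers at (190,·) and (365,·). I'll close on it.

```bash
python3 -m crank '[[[0,0,0,0,0],[0,0,0,0,0.3],[0,0,0,0,0.5],[0,0,0,0,0.6],[0,0,0,0,0.7],[0,0,0,0,1],[0,0,0,0,1],[0,0,0,0,1],[0,0,0,0,1],[0,0,0,0,1]]]' 20
python3 -m crank '[[[0,0,0,0,1],[0,0,0,0,1],[0,0,0,0,1],[0,0,0,0,1]]]' 20
```

```text
time: 4.92
position: [0.6083, -0.0066, 0.1372]
tool_rot: [-2.049, -2.382, 0.0]
ft_force: [0.2, 0.3, -0.1]
grip_width: 0.326
grip_force: 0.0
time: 5.25
position: [0.6076, -0.0067, 0.1371]
tool_rot: [-2.048, -2.381, 0.002]
ft_force: [-3.6, -0.9, 2.4]
grip_width: 0.151
grip_force: 20.0
```

```bash
python3 -m crank '[[[0,-0.5,0,0,1],[0,0,0,0,1],[0,0,0,0,1]]]'
python3 -m crank '[[[0.1,0,-0.3,0,1],[0.1,0,-0.3,0,1],[0,0,0,0,1]]]'
python3 -m crank '[[[0.1,0,-0.3,0,1],[0.1,0,-0.3,0,1],[0,0,0,0,1]]]'
```

```text
time: 5.5
position: [0.6076, -0.0067, 0.1371]
tool_rot: [-2.049, -2.381, 0.001]
ft_force: [-2.3, -0.1, 1.3]
grip_width: 0.155
grip_force: 20.0
time: 5.75
position: [0.6076, -0.0067, 0.1372]
tool_rot: [-2.049, -2.381, 0.001]
ft_force: [-2.0, 0.1, -2.8]
grip_width: 0.151
grip_force: 20.0
time: 6.0
position: [0.6076, -0.0065, 0.1379]
tool_rot: [-2.049, -2.381, 0.001]
ft_force: [-0.6, -1.1, -5.6]
grip_width: 0.15
grip_force: 20.0
```

```bash
python3 -m crank '[[[0.1,0,-0.3,0,1],[0.1,0,-0.3,0,1],[0.1,0,-0.3,0,1],[0.1,0,-0.3,0,1],[0,0,0,0,1],[0,0,0,0,1]]]'
python3 -m crank '[[[0.1,-0.2,-0.3,0,1],[0.1,0,-0.2,0,1],[0,0,0,0,1],[0,0,0,0,1]]]'
python3 -m crank '[[[0.1,0,-0.3,0,1],[0.1,0,-0.2,0,1],[0,0,0,0,1],[0,0,0,0,1]]]'
```

```text
time: 6.5
position: [0.6075, -0.0061, 0.1395]
tool_rot: [-2.049, -2.382, 0.001]
ft_force: [-0.8, -2.4, -6.9]
grip_width: 0.151
grip_force: 20.0
time: 6.83
position: [0.6075, -0.0059, 0.1401]
tool_rot: [2.049, 2.381, -0.0]
ft_force: [-1.0, -2.1, -5.7]
grip_width: 0.153
grip_force: 20.0
time: 7.17
position: [0.6074, -0.0057, 0.1406]
tool_rot: [2.049, 2.381, -0.001]
ft_force: [-1.3, -1.9, -5.5]
grip_width: 0.152
grip_force: 20.0
```

```bash
python3 -m crank '[[[0,0,-0.3,0,1],[0.1,0,-0.2,0,1],[0,0,0,0,1],[0,0,0,0,1]]]'
python3 -m crank '[[[0.1,0,-0.3,0,1],[0.1,0,-0.2,0,1],[0,0,0,0,1],[0,0,0,0,1]]]'
```

```text
time: 7.5
position: [0.6074, -0.0056, 0.1412]
tool_rot: [2.049, 2.382, -0.0]
ft_force: [-1.5, -2.6, -5.9]
grip_width: 0.151
grip_force: 20.0
time: 7.83
position: [0.6074, -0.0054, 0.1416]
tool_rot: [2.049, 2.381, -0.001]
ft_force: [-2.2, -2.9, -5.7]
grip_width: 0.148
grip_force: 20.0
```

```bash
python3 -m crank '[[[0.1,0,-0.3,0,1],[0,0,-0.2,0,1],[0,0,0,0,1],[0,0,0,0,1]]]'
```

```text
time: 8.17
position: [0.6074, -0.0052, 0.1422]
tool_rot: [2.049, 2.382, -0.0]
ft_force: [-2.8, -1.9, -5.1]
grip_width: 0.154
grip_force: 20.0
```

```bash
python3 -m crank '[[[0,-0.4,-0.3,0,1],[0.1,-0.4,-0.2,0,1],[0,0,0,0,1],[0,0,0,0,1]]]'
python3 -m crank '[[[0.1,0,-0.3,0,1],[0,0,-0.2,0,1],[0,0,0,0,1],[0,0,0,0,1]]]'
```

```text
time: 8.5
position: [0.6072, -0.0049, 0.143]
tool_rot: [2.048, 2.381, 0.002]
ft_force: [1.0, -2.6, -5.9]
grip_width: 0.156
grip_force: 20.0
time: 8.83
position: [0.6068, -0.0049, 0.1433]
tool_rot: [2.048, 2.382, 0.001]
ft_force: [0.5, -1.6, -5.4]
grip_width: 0.152
grip_force: 20.0
```

```bash
python3 -m crank '[[[0.1,0,-0.3,0,1],[0.1,0,-0.2,0,1],[0,0,0,0,1],[0,0,0,0,1]]]'
python3 -m crank '[[[0.1,0,-0.3,0,1],[0,0,-0.2,0,1],[0,0,0,0,1],[0,0,0,0,1]]]'
```

```text
time: 9.17
position: [0.6066, -0.0048, 0.1436]
tool_rot: [-2.049, -2.382, -0.0]
ft_force: [1.5, -2.4, -5.1]
grip_width: 0.157
grip_force: 20.0
time: 9.5
position: [0.6065, -0.0046, 0.1441]
tool_rot: [-2.048, -2.382, 0.0]
ft_force: [1.5, -1.5, -5.4]
grip_width: 0.15
grip_force: 20.0
```

```bash
python3 -m crank '[[[0.1,0,-0.3,0,1],[0.1,0,-0.2,0,1],[0,0,0,0,1],[0,0,0,0,1]]]'
python3 -m crank '[[[0.1,0,-0.3,0,1],[0,0,-0.2,0,1],[0,0,0,0,1],[0,0,0,0,1]]]'
```

```text
time: 9.83
position: [0.6064, -0.0044, 0.1446]
tool_rot: [-2.048, -2.382, 0.0]
ft_force: [0.0, -1.4, -5.8]
grip_width: 0.155
grip_force: 20.0
time: 10.17
position: [0.6064, -0.0043, 0.1451]
tool_rot: [-2.048, -2.382, 0.0]
ft_force: [-0.7, -0.8, -5.6]
grip_width: 0.149
grip_force: 20.0
```

```bash
python3 -m crank '[[[0,-0.4,0,0,1],[0,-0.4,0,0,1],[0,0,0,0,1],[0,0,0,0,1]]]'
python3 -m crank '[[[0.1,0,-0.3,0,1],[0.1,0,-0.2,0,1],[0,0,0,0,1],[0,0,0,0,1]]]'
```

```text
time: 10.5
position: [0.6058, -0.0043, 0.1451]
tool_rot: [-2.048, -2.382, -0.001]
ft_force: [1.1, -0.1, -6.6]
grip_width: 0.153
grip_force: 20.0
time: 10.83
position: [0.6057, -0.0041, 0.1456]
tool_rot: [-2.048, -2.382, -0.0]
ft_force: [1.2, 0.5, -7.4]
grip_width: 0.156
grip_force: 20.0
```

```bash
python3 -m crank '[[[0.1,0,-0.3,0,1],[0.1,0,-0.2,0,1],[0,0,0,0,1],[0,0,0,0,1]]]'
python3 -m crank '[[[0.1,0,-0.3,0,1],[0.1,0,-0.2,0,1],[0,0,0,0,1],[0,0,0,0,1]]]'
```

```text
time: 11.17
position: [0.6057, -0.0039, 0.1462]
tool_rot: [-2.049, -2.382, -0.0]
ft_force: [2.1, 1.1, -7.5]
grip_width: 0.151
grip_force: 20.0
time: 11.5
position: [0.6057, -0.0038, 0.1467]
tool_rot: [-2.049, -2.382, -0.0]
ft_force: [2.7, 1.4, -7.7]
grip_width: 0.154
grip_force: 20.0
```

```bash
python3 -m crank '[[[0.3,0,-0.3,0,1],[0.2,0,-0.2,0,1],[0,0,0,0,1],[0,0,0,0,1]]]'
python3 -m crank '[[[0.1,0,-0.3,0,1],[0.1,0,-0.2,0,1],[0,0,0,0,1],[0,0,0,0,1]]]'
```

```text
time: 11.83
position: [0.6057, -0.0036, 0.1472]
tool_rot: [2.049, 2.381, 0.0]
ft_force: [2.0, 0.3, -8.4]
grip_width: 0.152
grip_force: 20.0
time: 12.17
position: [0.6056, -0.0034, 0.1477]
tool_rot: [2.049, 2.381, -0.0]
ft_force: [2.7, 0.5, -8.8]
grip_width: 0.154
grip_force: 20.0
```

```bash
python3 -m crank '[[[0.2,0,-0.3,0,1],[0.1,0,-0.2,0,1],[0,0,0,0,1],[0,0,0,0,1]]]'
```

```text
time: 12.5
position: [0.6056, -0.0032, 0.1482]
tool_rot: [2.049, 2.381, -0.0]
ft_force: [3.4, -0.1, -7.9]
grip_width: 0.153
grip_force: 20.0
```

```bash
python3 -m crank '[[[0.2,0.3,-0.3,0,1],[0.1,0.2,-0.2,0,1],[0,0,0,0,1],[0,0,0,0,1]]]'
python3 -m crank '[[[0.2,0,-0.3,0,1],[0.1,0,-0.2,0,1],[0,0,0,0,1],[0,0,0,0,1]]]'
```

```text
time: 12.83
position: [0.6056, -0.003, 0.1486]
tool_rot: [-2.049, -2.381, 0.002]
ft_force: [1.2, -0.4, -6.8]
grip_width: 0.154
grip_force: 20.0
time: 13.17
position: [0.6056, -0.0028, 0.1491]
tool_rot: [-2.049, -2.381, 0.002]
ft_force: [-0.5, -1.0, -6.2]
grip_width: 0.155
grip_force: 20.0
```

```bash
python3 -m crank '[[[0.2,0,-0.3,0,1],[0.1,0,-0.2,0,1],[0,0,0,0,1],[0,0,0,0,1]]]'
python3 -m crank '[[[0.2,0,-0.3,0,1],[0.1,0,-0.2,0,1],[0,0,0,0,1],[0,0,0,0,1]]]'
```

```text
time: 13.5
position: [0.6057, -0.0025, 0.1497]
tool_rot: [2.049, 2.381, -0.001]
ft_force: [-0.4, -2.9, -5.5]
grip_width: 0.154
grip_force: 20.0
time: 13.83
position: [0.6058, -0.0022, 0.1502]
tool_rot: [2.049, 2.381, -0.001]
ft_force: [-0.9, -3.8, -4.2]
grip_width: 0.152
grip_force: 20.0
```

```bash
python3 -m crank '[[[-0.2,-0.5,-0.2,0,1],[-0.2,-0.4,-0.2,0,1],[0,0,0,0,1],[0,0,0,0,1]]]'
python3 -m crank '[[[0.1,0,-0.3,0,1],[0.1,0,-0.2,0,1],[0,0,0,0,1],[0,0,0,0,1]]]'
```

```text
time: 14.17
position: [0.6054, -0.002, 0.1508]
tool_rot: [2.048, 2.381, 0.002]
ft_force: [2.4, -3.8, -5.9]
grip_width: 0.151
grip_force: 20.0
time: 14.5
position: [0.6054, -0.0019, 0.1512]
tool_rot: [2.048, 2.381, 0.001]
ft_force: [3.7, -2.3, -6.3]
grip_width: 0.153
grip_force: 20.0
```

```bash
python3 -m crank '[[[0.1,0,-0.3,0,1],[0.1,0,-0.2,0,1],[0,0,0,0,1],[0,0,0,0,1]]]'
python3 -m crank '[[[0.1,0,-0.3,0,1],[0.1,0,-0.2,0,1],[0,0,0,0,1],[0,0,0,0,1]]]'
```

```text
time: 14.83
position: [0.6053, -0.0016, 0.1516]
tool_rot: [2.048, 2.381, 0.001]
ft_force: [3.8, -1.9, -6.4]
grip_width: 0.15
grip_force: 20.0
time: 15.17
position: [0.6053, -0.0014, 0.1521]
tool_rot: [2.048, 2.381, 0.001]
ft_force: [4.4, -2.8, -7.5]
grip_width: 0.16
grip_force: 20.0
```

```bash
python3 -m crank '[[[0,0.3,-0.3,0,1],[0,0.2,-0.2,0,1],[0,0,0,0,1],[0,0,0,0,1]]]'
python3 -m crank '[[[0.1,0,-0.3,0,1],[0.1,0,-0.2,0,1],[0,0,0,0,1],[0,0,0,0,1]]]'
```

```text
time: 15.5
position: [0.6053, -0.0013, 0.1525]
tool_rot: [-2.048, -2.382, -0.0]
ft_force: [3.0, -0.8, -6.8]
grip_width: 0.153
grip_force: 20.0
time: 15.83
position: [0.6052, -0.001, 0.153]
tool_rot: [-2.048, -2.382, -0.0]
ft_force: [3.9, -0.5, -7.4]
grip_width: 0.152
grip_force: 20.0
```

```bash
python3 -m crank '[[[0.1,0,-0.3,0,1],[0.1,0,-0.2,0,1],[0,0,0,0,1],[0,0,0,0,1]]]'
```

```text
time: 16.17
position: [0.6052, -0.0008, 0.1535]
tool_rot: [-2.048, -2.382, -0.0]
ft_force: [2.6, -0.2, -7.5]
grip_width: 0.154
grip_force: 20.0
```

```bash
python3 -m crank '[[[0.1,0,-0.3,0,1],[0.1,0,-0.2,0,1],[0,0,0,0,1],[0,0,0,0,1]]]'
```

```text
time: 16.5
position: [0.6052, -0.0006, 0.154]
tool_rot: [-2.048, -2.382, -0.0]
ft_force: [3.3, 0.5, -8.3]
grip_width: 0.155
grip_force: 20.0
```

```bash
python3 -m crank '[[[0.2,0,-0.3,0,1],[0.1,0,-0.2,0,1],[0,0,0,0,1],[0,0,0,0,1]]]'
```

```text
time: 16.83
position: [0.6051, -0.0004, 0.1545]
tool_rot: [-2.048, -2.382, 0.0]
ft_force: [3.4, 0.6, -9.4]
grip_width: 0.147
grip_force: 20.0
```

```bash
python3 -m crank '[[[0.2,0,-0.3,0,1],[0.1,0,-0.2,0,1],[0,0,0,0,1],[0,0,0,0,1]]]'
```

```text
time: 17.17
position: [0.6049, -0.0002, 0.155]
tool_rot: [-2.048, -2.382, 0.001]
ft_force: [2.0, 1.9, -6.0]
grip_width: 0.155
grip_force: 20.0
```

```bash
python3 -m crank '[[[0.2,0,-0.3,0,1],[0.1,0,-0.2,0,1],[0,0,0,0,1],[0,0,0,0,1]]]'
```

```text
time: 17.5
position: [0.6047, -0.0, 0.1555]
tool_rot: [-2.048, -2.381, 0.001]
ft_force: [0.6, 0.6, -6.9]
grip_width: 0.152
grip_force: 20.0
```

```bash
python3 -m crank '[[[0.2,0,-0.3,0,1],[0.1,0,-0.2,0,1],[0,0,0,0,1],[0,0,0,0,1]]]'
python3 - <<'E'
from bench import get_image
import cv2,numpy as np
w=get_image("wrist")["pixels"][220:360,220:370,::-1];s=get_image("side")["pixels"][170:250,260:340,::-1]
cv2.imwrite("pics/z4.png",np.hstack([cv2.resize(w,(428,400),interpolation=2),cv2.resize(s,(370,400),interpolation=2)]))
E
```

```text
time: 17.83
position: [0.6048, 0.0002, 0.1559]
tool_rot: [-2.048, -2.381, 0.001]
ft_force: [-0.9, 0.4, -7.3]
grip_width: 0.153
grip_force: 20.0
```

View pics/z4.png

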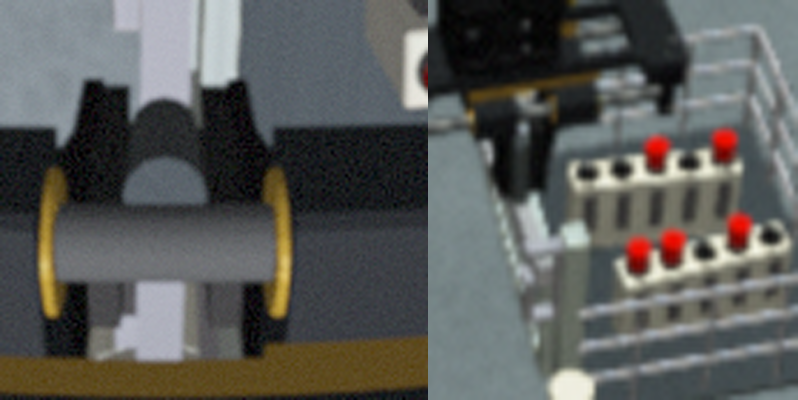

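The picture shows the pin firmly between the pads and the bar raised in the catch. The pull force on the horn vanished at about 18 mm of lift, so the bar should be clear. I'll pull gently.

```bash
python3 -m crank '[[[0,-0.5,0,0,1],[0,-0.5,0,0,1],[0,-0.5,0,0,1],[0,0,0,0,1],[0,0,0,0,1]]]'
```

```text
time: 18.35
position: [0.6038, 0.0003, 0.1562]
tool_rot: [2.048, 2.382, 0.001]
ft_force: [0.8, 1.0, -8.0]
grip_width: 0.152
grip_force: 20.0
```

```bash
python3 -m crank '[[[0.1,-1.4,0,0.01,1],[0.2,-2.1,0,0.015,1],[0.3,-2.8,0,0.02,1],[0.3,-2.8,0,0.02,1],[0,0,0,0,1]]]'
```

```text
time: 18.77
position: [0.5937, 0.0002, 0.1561]
tool_rot: [-2.126, -2.312, 0.001]
ft_force: [-1.0, 3.0, -6.5]
grip_width: 0.155
grip_force: 20.0
```

```bash
python3 -m crank '[[[0.7,-2.8,0,0.02,1],[0.7,-2.8,0,0.02,1],[0.6,-4.1,0,0.03,1],[0.7,-5.5,0,0.04,1],[0.7,-5.5,0,0.04,1],[0.7,-5.5,0,0.04,1],[0.7,-5.5,0,0.04,1]]]'
```

```text
time: 19.35
position: [0.5626, 0.005, 0.1561]
tool_rot: [2.379, 2.051, 0.001]
ft_force: [2.2, 3.0, -6.8]
grip_width: 0.149
grip_force: 20.0
```

```bash
python3 -m crank '[[[0.9,-6.9,0,0.05,1],[0.9,-6.9,0,0.05,1],[0.9,-6.9,0,0.05,1],[0.9,-6.9,0,0.05,1],[0.8,-6.9,0,0.05,1],[0.8,-6.9,0,0.05,1],[0.8,-6.9,0,0.05,1],[0.8,-6.9,0,0.05,1]]]'
```

```text
time: 20.02
position: [0.5135, 0.0298, 0.1563]
tool_rot: [2.739, 1.538, 0.005]
ft_force: [5.5, 4.5, -9.5]
grip_width: 0.155
grip_force: 20.0
```

```bash
python3 -m crank '[[[1.2,-6.9,0,0.05,1],[1.2,-6.9,0,0.05,1],[1.2,-6.9,0,0.05,1],[1.2,-6.9,0,0.05,1],[1.0,-6.9,0,0.05,1],[1.0,-6.9,0,0.05,1],[0.9,-6.9,0,0.05,1],[0.9,-6.9,0,0.05,1]]]'
```

```text
time: 20.68
position: [0.4783, 0.0713, 0.1566]
tool_rot: [2.989, 0.961, 0.005]
ft_force: [5.5, 1.9, -8.6]
grip_width: 0.151
grip_force: 20.0
```

```bash
python3 -m crank '[[[1.2,-6.9,0,0.05,1],[1.2,-6.9,0,0.05,1],[1.2,-6.9,0,0.05,1],[1.1,-6.9,0,0.05,1],[1.0,-6.9,0,0.05,1],[0.8,-5.5,0,0.04,1],[0.6,-4.1,0,0.03,1],[0.4,-2.8,0,0.02,1],[0,0,0,0,1],[0,0,0,0,1]]]'
```

```text
time: 21.52
position: [0.4627, 0.1157, 0.1564]
tool_rot: [3.109, 0.447, 0.002]
ft_force: [2.1, -0.4, -6.7]
grip_width: 0.152
grip_force: 20.0
```

```bash
python3 -m crank '[[[-0.6,0,1.6,0,1],[-0.6,0,1.6,0,1],[-0.6,0,1.6,0,1],[-0.6,0,1.6,0,1],[-0.6,0,1.6,0,1],[-0.6,0,1.6,0,1],[-0.6,0,1.6,0,1],[-0.6,0,1.6,0,1],[0,0,0,0,1],[0,0,0,0,1]]]'
python3 -m crank '[[[-0.5,0,1.3,0,1],[-0.5,0,1.3,0,1],[-0.4,0,1,0,1],[-0.3,0,0.8,0,1],[-0.2,0,0.5,0,1],[0,0,0,0,1],[0,0,0,0,1]]]'
```

```text
time: 22.35
position: [0.4575, 0.1147, 0.143]
tool_rot: [3.109, 0.448, -0.001]
ft_force: [-0.4, -0.5, -2.7]
grip_width: 0.154
grip_force: 20.0
time: 22.93
position: [0.4561, 0.1144, 0.1383]
tool_rot: [-3.109, -0.448, -0.001]
ft_force: [0.5, -0.5, -4.0]
grip_width: 0.154
grip_force: 20.0
```

```bash
python3 -m crank '[[[-0.2,0,0.4,0,1],[-0.1,0,0.4,0,1],[-0.1,0,0.3,0,1],[0,0,0,0,1],[0,0,0,0,1]]]'
```

```text
time: 23.35
position: [0.4559, 0.1143, 0.1377]
tool_rot: [3.11, 0.447, 0.002]
ft_force: [0.7, -0.6, 1.4]
grip_width: 0.154
grip_force: 20.0
```

The bar is at its rest: the weight is off the gripper. I'll release and go straight up.

```bash
python3 -m crank '[[[0,0,0,0,0.5],[0,0,0,0,0.3],[0,0,0,0,0.2],[0,0,0,0,0.1],[0,0,0,0,0],[0,0,0,0,0],[0,0,0,0,0],[0,0,0,0,0]]]'
python3 -m crank '[[[0,0,-5,0,0],[0,0,-10,0,0],[0,0,-15,0,0],[0,0,-20,0,0],[0,0,-20,0,0],[0,0,-20,0,0],[0,0,-20,0,0],[0,0,-20,0,0],[0,0,0,0,0],[0,0,0,0,0]]]'
python3 - <<'E'
from bench import get_image
import cv2,numpy as np
w=get_image("wrist")["pixels"][:,:,::-1];s=get_image("side")["pixels"][140:260,210:350,::-1]
cv2.imwrite("pics/z5.png",np.hstack([cv2.resize(w,(450,338)),cv2.resize(s,(350,338),interpolation=2)]))
E
```

```text
time: 24.02
position: [0.4554, 0.1141, 0.1372]
tool_rot: [3.11, 0.447, -0.0]
ft_force: [0.8, -0.1, 0.1]
grip_width: 0.491
grip_force: 0.0
time: 24.85
position: [0.4562, 0.1144, 0.2689]
tool_rot: [3.109, 0.447, 0.005]
ft_force: [-0.6, -0.5, -0.2]
grip_width: 0.5
grip_force: 0.0
```

View pics/z5.png

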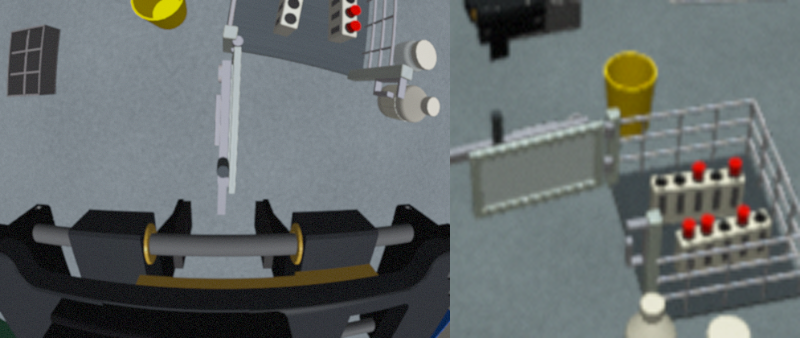

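The picture shows the gate standing out square to the opening, from (237,40) to (233,190) in the wrist view. The bar lies parallel to the gate's top edge, the pin is free and the bystanders look undisturbed.

```bash
python3 -c "
from bench import job
print(job.close_job())"
```

```text
the job is handed in; nothing more can be done
None
```

I opened the gate to about 1.45 rad, let the bar down to its level rest and let go of the pin. The last picture showed the bystanders undisturbed. I handed the job in at about 25 s, and the hand-in returned no verdict.

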